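Put the orange laser shield into its stand

ROBOT

A 6-joint arm with a two-finger parallel gripper is mounted at the origin on the work surface. World frame = base frame: x ahead of the robot, y to its left, z up, the work surface at z = 0. Lengths are in mm, angles in rad, forces in N, time in s.
With the tool pointing down it reaches from about 350 to 775 mm from the base axis. Payload 7.3 kg.
Tool frame: the origin (TCP) lies on the mounting face of the last link; the fingertips stand 178 mm ahead of it and the grasp point (between the pads) lies 159 mm ahead of it; z points along the fingers, y is the line along which they close (so a half turn about z gives the same grasp; the last joint's range is limited). The gripper opens to 92 mm and grips with 3 to 60 N. Pads are 19 mm wide; open, the fingers measure 130 mm over their backs; the gripper's body (75 mm by 190 mm) begins 47 mm behind the grasp point.
Start: joints at [1.083, 0.342, 1.524, -0, 1.275, -0.146], TCP at [175.95, 494.641, 404.741] pointing down, gripper open.
Joint ranges: [-2.53, 2.53], [-0.77, 2.02], [0.04, 2.7], [-1, 4.14], [0.28, 2.66], [-3.11, 3.11]. Speed limits (rad/s): [2.57, 2.57, 3.14, 3.14, 3.14, 3.14].

INTERFACE

Orientations are given as [roll, pitch, yaw] about the fixed x, y, z axes, in that order (R = Rz(yaw) Ry(pitch) Rx(roll)).
In Python, from plant import bot, capture gives the robot as it stands (bot), with the cameras as plain functions.
- The arm moves only by the tool shift_gripper, called as a command line: name --pt "numbers of a row" for each row, then --argument value for the rest. Schema: {"type":"object","properties":{"increments":{"type":"array","items":{"type":"array","items":{"type":"number"},"minItems":5,"maxItems":5},"minItems":1,"maxItems":5},"only":{"type":"string"},"quiet":{"type":"boolean"},"lines":{"type":"string"}},"required":["increments"],"additionalProperties":false}. increments is a list of rows, 1 to 5 of them, each of 5 numbers: the finger opening in mm, then dx, dy, dz in normalised numbers (1 is 750 mm), then a turn about the tool's z in fractions of the full range, 1 being 2 pi rad; each row is the pose to reach, as a shift and turn from the pose commanded when the call began, along the tool's axes at that moment; what a row does not reach only later rows make up. A row lasts 1/8 s, in which the tool goes at most 62.5 mm and 0.188 rad, less where a joint would pass 70% of its speed; a pose out of reach is approached as far as the arm can. The fingers move at their own pace and stop on an object; the grip force is fixed at half the most. Time passes only in rows, so rows that do not move let the fingers close. The tool returns the time, the measured TCP pose, the force, the opening and the grip force at its end. only (a regular expression) keeps the lines of the reply that match it, lines (a string "A,B") keeps lines A to B, and quiet returns only ok. A shift or turn number past 1, either way, is cut back to 1. Input that does not fit is refused with a message, and nothing moves.
- bot.get_obs(): the state, without advancing time (a new reading comes with each control period).
- capture(name): name is "scene" or "side" or "wrist"; returns a dict with "color" (384x512x3 uint8, red, green, blue), "K" (3x3 intrinsics, pixels), "k1" (the pictures are not rectified: a ray, as slopes to the right and down, at radius r is drawn at 1 + k1 r^2 times it, then the intrinsics apply), "R" (3x3) and "t" (3): a world point X has camera coordinates R X + t. Camera axes: x right, y down, z forward; pixel columns grow to the right and rows downward; lengths in mm; the calibration is good to about 2 mm. A picture is of the moment at which its call begins. There is no depth.
- bot.close_job(): hands the job in; it is judged then, once.
The state is a dict: "time": time; "joint_positions": joint angles; "dq": joint speeds; "tau": joint torques, N m; "tool_pos": TCP position; "tcp_rot": TCP orientation; "contact_force": force on the tool from outside, world axes, zero at the start; "moment": the same for the moment, N m; "grip_width": finger opening in mm; "finger_force": force on a finger pad.
Only numpy, scipy, OpenCV 4.12 (cv2) and the standard library are available. Lean on these libraries where they do the work, as an engineer would, in place of code of your own. Each camera call takes 0.05 s, during which the arm holds its last target. There are 200 camera calls.

TASK

Take the orange laser shield out of the white storage rack and put it into the black stand: keep it clearly tilted over the stand's sloping lip while you set its lower edge down into the middle of the slot, then straighten it upright against the two rest posts and let go, so that it stands there by itself. Leave the green and the grey shield where they are in the rack.

Things in the scene. Friction and masses are not known exactly. Their poses are not given: they have to be found in the camera images.
- orange_shield: Orange plastic shield to move: upright plate 90 wide, 110 tall, 6 mm thick, ~80 g, with an orange grip rib (50 long, 12 thick, 20 mm tall) centred on its top edge, 90 to 110 mm above its lower edge. Origin: middle of the lower edge. x: plate normal (thickness, grip along it), y: width, z: up. Both faces alike. Starts upright in any of the white rack's 3 slots, floor 10 mm above the table.
- green_shield: Green shield, bystander, same shape and axes as the orange one, in another slot of the rack; leave it there. The fixed white rack (110 x 230 mm) has 3 parallel slots in a row 75 mm apart, each 9 mm wide, walls up to 35 mm above the table; shields lift straight out.
- grey_shield: Dark grey shield, bystander, same shape and axes as the orange one, in another slot of the rack; leave it there.
- holder: Fixed stand, black base. Origin: on the table below mid-slot. x: across the slot from metal lip (-x) to 2 metal rest posts (+x), y: along it, z up. Slot floor 10 mm above table, x -5 to 5. Lip 110 long, inner face slopes out from x -5 (floor) to -19 at 30 mm height. Posts at y -32, 32 lean back 5 deg, x 5 (floor) to 10 at 70 mm height. Tilted over the lip: top to -x.

How it is judged (in metres and radians):
On the way:
1. the orange shield's lower edge is down in the stand's slot while the shield is tilted over the lip by more than 12 degrees (z of orange_shield in the frame of holder between 0.005 and 0.022 m and y of orange_shield in the frame of holder between -0.02 and 0.02 m and x of orange_shield in the frame of holder between -0.012 and 0.012 m and (angle between orange_shield's own x axis and vertical below 1.36 rad or angle between orange_shield's own x axis and vertical above 1.78 rad) and angle between orange_shield's own z axis and vertical below 0.9 rad), for 0.2 s.
At the end, for the whole second after the job is handed in: The orange shield stands at rest by itself in the stand: lower edge on the slot's floor (within 6 mm), centred along the slot within 20 mm, upright within 12 degrees, parallel to the slot within 15 degrees. The green and grey shields still stand in the rack, within 20 mm of where they were (z of orange_shield in the frame of holder between 0.005 and 0.016 m and y of orange_shield in the frame of holder between -0.02 and 0.02 m and x of orange_shield in the frame of holder between -0.012 and 0.012 m and angle between orange_shield's own z axis and vertical below 0.21 rad and angle between the x axis of orange_shield and the x axis of holder, either way round below 0.26 rad and linear speed of orange_shield below 0.02 m/s and angular speed of orange_shield below 0.2 rad/s and distance of each of green_shield, grey_shield from where it was at the start of the episode below 0.02 m and angle between each of green_shield, grey_shield's own z axis and vertical below 0.26 rad); the robot touches nothing.
It fails at once if the green shield is moved by more than 30 mm (distance of green_shield from where it was at the start of the episode above 0.03 m).
It fails at once if the grey shield is moved by more than 30 mm (distance of grey_shield from where it was at the start of the episode above 0.03 m).
It also fails if it takes over 48 s, if anything falls off the work surface, if the arm or the gripper's body presses on something with over 40 N, if the wrist force passes 120 N, or if a joint passes its speed limit or range.

## Working session

There is one attempt and no reset: what is moved stays moved. The work goes in short steps, Python scripts to look and compute and a tool call to move; the robot and the scene stay as the last step left them, time stands still between calls to the robot, and variables do not carry over. Pictures are saved under pics/ and viewed, at most 10 in all, crops included, and the job is handed in when it is done.

```bash
ls; mkdir -p pics; python3 - <<'E'
from plant import bot, capture
import cv2,numpy as np
ims=[]
for n in("scene","side"):
    c=capture(n); ims.append(c["color"]); np.savez(f"{n}0.npz",**c)
    print(n,c["K"].tolist(),c["k1"],(-c["R"].T@c["t"]).round(),c["R"][2].round(2))
cv2.imwrite("pics/a.png",cv2.resize(ims[0],(800,600))[:,:,::-1])
cv2.imwrite("pics/b.png",cv2.resize(ims[1],(800,600))[:,:,::-1])
print(bot.get_obs())
E
```

```text
pics
plant.py
scene [[480.30316413411873, 0.0, 253.7352615681212], [0.0, 480.30316413411873, 186.50559683991295], [0.0, 0.0, 1.0]] -0.0537007234761602 [1168. -512.  686.] [-0.61  0.48 -0.63]
side [[458.74088931901554, 0.0, 254.52012092263266], [0.0, 458.74088931901554, 192.86801911755543], [0.0, 0.0, 1.0]] 0.007183305105112341 [ 250. -556.  831.] [ 0.28  0.56 -0.78]
{'time': 0.1, 'joint_positions': array([ 1.08300891e+00,  3.42648572e-01,  1.52485511e+00, -1.66018935e-05,
        1.27539922e+00, -1.45973383e-01]), 'dq': array([-2.96923862e-05, -1.50230066e-03, -3.10147099e-03,  7.92462182e-04,
        1.06173592e-03,  1.81474945e-03]), 'tau': array([ 1.62165838e-03, -4.32005560e+01, -2.44694889e+01,  7.18976394e-02,
        5.26183995e-02, -5.27285795e-05]), 'tool_pos': array([175.89808998, 494.54836591, 404.139797  ]), 'tcp_rot': array([-3.14029403e+00, -1.74875761e-04,  2.79978335e+00]), 'contact_force': array([ 0.58127456, -0.22323547, -0.88523148]), 'moment': array([-0.0109358 ,  0.00340269, -0.01084277]), 'finger_force': 0.0, 'grip_width': 91.49251540854654}
```

View pics/a.png

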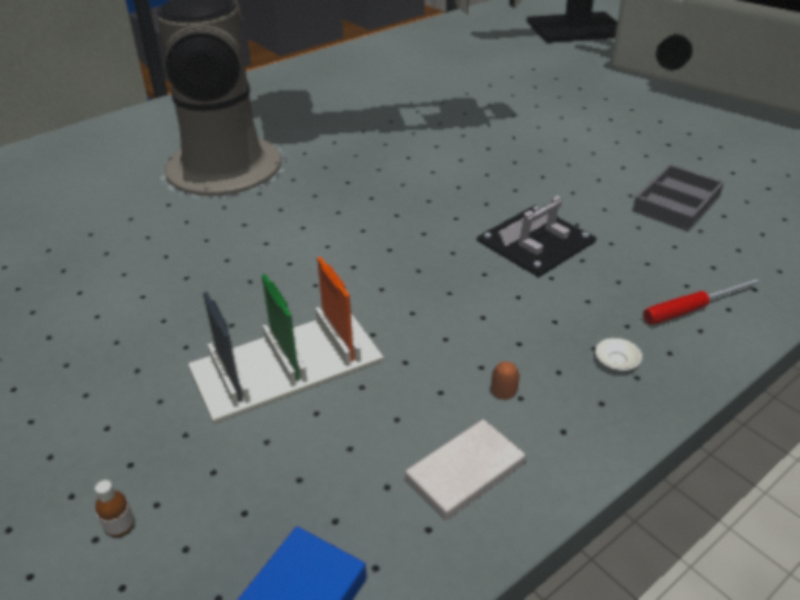

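View pics/b.png

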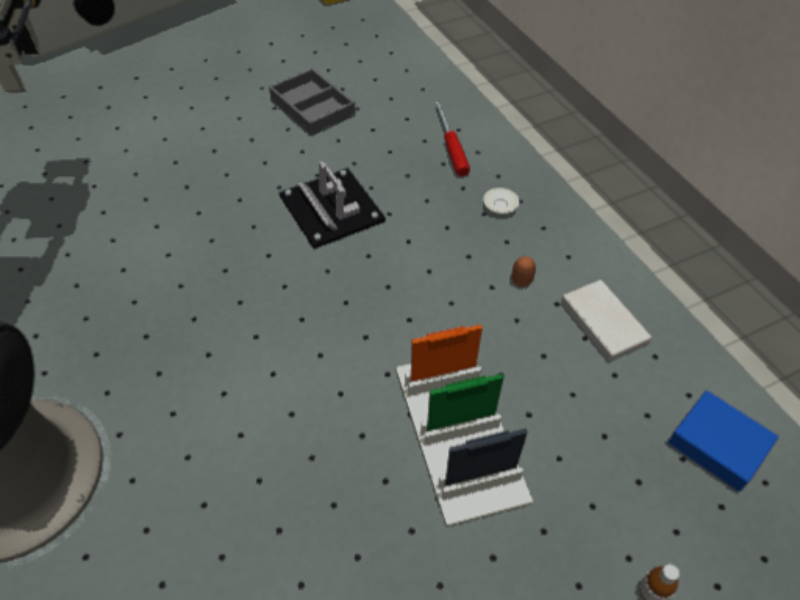

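The scene view shows the rack with the orange shield at about (337,305), green (281,328) and grey (222,345), and the stand at (537,240). The side view shows orange at (446,352) and the stand at (332,207), with its lip at (318,205) and its posts at (325,178) and (345,205).

```bash
cat > h.py <<'E'
import cv2,numpy as np
def load(n): return dict(np.load(n+".npz"))
def snap(bot,n,f):
    c=capture(n); np.savez(f+".npz",**c); return c
def ray(c,uv):
    K=c["K"]; d=np.array([float(c["k1"]),0,0,0])
    s=cv2.undistortPoints(np.array(uv,float).reshape(-1,1,2),K,d)[:,0]
    return -c["R"].T@c["t"], np.c_[s,np.ones(len(s))]@c["R"]
def plane(c,uv,z):
    o,d=ray(c,uv); return o+d*((z-o[2])/d[:,2])[:,None]
def tri(c1,u1,c2,u2):
    o1,d1=ray(c1,u1);o2,d2=ray(c2,u2);d1,d2=d1[0],d2[0]
    a=np.linalg.lstsq(np.c_[d1,-d2],o2-o1,rcond=None)[0]
    p,q=o1+a[0]*d1,o2+a[1]*d2; return (p+q)/2,np.linalg.norm(p-q)
def proj(c,X):
    X=np.atleast_2d(X).astype(float)
    return cv2.projectPoints(X,cv2.Rodrigues(c["R"])[0],c["t"].astype(float),c["K"],np.array([float(c["k1"]),0,0,0]))[0][:,0]
def mask(c,lo,hi):
    h=cv2.cvtColor(c["color"],cv2.COLOR_RGB2HSV); m=cv2.inRange(h,lo,hi)
    cs=cv2.findContours(m,cv2.RETR_EXTERNAL,cv2.CHAIN_APPROX_NONE)[0]
    return m,sorted(cs,key=cv2.contourArea)[::-1]
ORANGE=((5,200,90),(16,255,255))
E
python3 - <<'E'
from h import *
S,D=load("scene0"),load("side0")
cc=[]
for n,c in(("scene",S),("side",D)):
    m,cs=mask(c,*ORANGE)
    for k in cs[:2]: print(n,cv2.contourArea(k),cv2.boundingRect(k))
    k=cs[0];M=cv2.moments(k);cc.append((M['m10']/M['m00'],M['m01']/M['m00']))
    q=cv2.approxPolyDP(k,4,True)[:,0];print(cc[-1],q.tolist())
    for kk in mask(c,(0,0,0),(179,255,22))[1][:6]: print(" black",cv2.contourArea(kk),cv2.boundingRect(kk),cv2.boxPoints(cv2.minAreaRect(kk)).round().tolist())
print(tri(S,cc[0],D,cc[1]))
k=1.5625
q=lambda *p:(np.array(p)/k)
for a,b in(((318,260),(412,340)),((350,290),(482,326)),((478,240),(280,195)),((538,273),(384,216)),((597,239),(345,168)),((480,240),(315,245))):
    print(a,b,tri(S,q(*a),D,q(*b)))
print("holder base z8",plane(S,q((478,238),(539,273),(596,239),(537,207)),8).round(),plane(D,q((280,200),(317,245),(385,215),(345,168)),8).round())
E
```

```text
scene 87.0 (204, 165, 19, 25)
(212.56130268199232, 177.11111111111111) [[204, 165], [222, 189]]
 black 226.0 (421, 24, 20, 19) [[419.0, 34.0], [432.0, 20.0], [444.0, 32.0], [431.0, 46.0]]
 black 87.0 (480, 0, 32, 7) [[480.0, 0.0], [511.0, 0.0], [511.0, 6.0], [480.0, 6.0]]
 black 5.0 (374, 0, 3, 8) [[374.0, 0.0], [376.0, 0.0], [376.0, 7.0], [374.0, 7.0]]
 black 4.0 (139, 55, 6, 5) [[138.0, 58.0], [142.0, 54.0], [144.0, 56.0], [140.0, 60.0]]
 black 1.0 (368, 0, 4, 5) [[367.0, 1.0], [368.0, -0.0], [371.0, 3.0], [370.0, 4.0]]
 black 0.5 (126, 39, 2, 2) [[126.0, 39.0], [127.0, 38.0], [128.0, 39.0], [127.0, 40.0]]
side 960.0 (264, 209, 44, 33)
(284.7265625, 224.44427083333332) [[307, 209], [264, 218], [264, 241], [302, 232]]
 black 1125.5 (0, 208, 21, 79) [[-0.0, 208.0], [20.0, 208.0], [20.0, 286.0], [0.0, 286.0]]
 black 1056.5 (180, 110, 66, 49) [[179.0, 124.0], [231.0, 104.0], [246.0, 141.0], [194.0, 161.0]]
 black 288.0 (48, 0, 25, 16) [[48.0, 0.0], [72.0, 0.0], [72.0, 15.0], [48.0, 15.0]]
 black 148.5 (0, 16, 24, 18) [[-2.0, 23.0], [16.0, 16.0], [23.0, 33.0], [5.0, 40.0]]
 black 98.0 (
[... 349 characters left out ...]
5734713))
(350, 290) (482, 326) (array([ 583.26898591, -127.66777809,  123.49246227]), np.float64(9.66848132641562))
(478, 240) (280, 195) (array([462.93289917, 242.51084281,  17.60135224]), np.float64(90.89351256744325))
(538, 273) (384, 216) (array([606.61522449, 196.06606457,   9.29152088]), np.float64(1.1611143694868515))
(597, 239) (345, 168) (array([600.58060158, 339.28103287,   2.65246974]), np.float64(0.6537014448380788))
(480, 240) (315, 245) (array([484.17127434, 194.11015847,   2.49848322]), np.float64(1.5872323959620394))
holder base z8 [[483. 191.   8.]
 [607. 198.   8.]
 [604. 332.   8.]
 [480. 329.   8.]] [[469. 308.   8.]
 [485. 187.   8.]
 [610. 199.   8.]
 [598. 333.   8.]]
```

Units first: shifts go in shares of 750 mm and turns go in shares of 2 pi rad. So -300 mm is -0.4, -68 mm is -0.0907, -0.34 rad is -0.0541.

shift_gripper --pt "92 -0.4 -0.0907 0 -0.0541" --pt "92 -0.4 -0.0907 0 -0.0541" --pt "92 -0.4 -0.0907 0 -0.0541" --pt "92 -0.4 -0.0907 0 -0.0541" --pt "92 -0.4 -0.0907 0 -0.0541"

```text
time: 0.72
tool_pos: [431.9, 332.1, 404.5]
tcp_rot: [3.142, -0.0, 3.14]
contact_force: [0.2, -0.2, 0.0]
grip_width: 92.0
finger_force: 0.0
```

```bash
python3 - <<'E'
from plant import bot, capture
from h import *
o=bot.get_obs();print(o["tool_pos"],o["tcp_rot"])
c=capture("wrist");print((-c["R"].T@c["t"]).round(),c["R"].round(2).tolist(),c["K"],proj(c,[[544,262,0]]))
E
```

```text
[431.90075033 332.10013058 404.47923136] [ 3.14157405e+00 -4.31642375e-04  3.13981429e+00]
[355. 332. 383.] [[0.0, 1.0, 0.0], [0.96, -0.0, 0.28], [0.28, -0.0, -0.96]] [[322.51510102   0.         256.11394072]
 [  0.         322.51510102 189.88531232]
 [  0.           0.           1.        ]] [[203.06390558 246.15751763]]
```

Scaled: 90 mm is 0.12, -89 mm is -0.1187.

shift_gripper --pt "92 -0.1187 -0.0933 0.12 0" --pt "92 -0.1187 -0.0933 0.12 0" --pt "92 -0.1187 -0.0933 0.12 0" --pt "92 -0.1187 -0.0933 0.12 0"

```text
time: 1.27
tool_pos: [519.5, 262.9, 313.8]
tcp_rot: [-3.141, -0.002, 3.138]
contact_force: [0.5, 0.8, 1.0]
grip_width: 91.9
finger_force: 0.0
```

```bash
python3 - <<'E'
from plant import bot, capture
from h import *
c=snap(bot,"wrist","w1");print(bot.get_obs()["tool_pos"])
p=proj(c,[[544,262,10]])[0].astype(int);print(p)
cv2.imwrite("pics/c.png",cv2.resize(c["color"],(800,600),interpolation=cv2.INTER_CUBIC)[:,:,::-1])
E
```

```text
[519.01543777 263.76091576 314.99419486]
[255 209]
```

View pics/c.png

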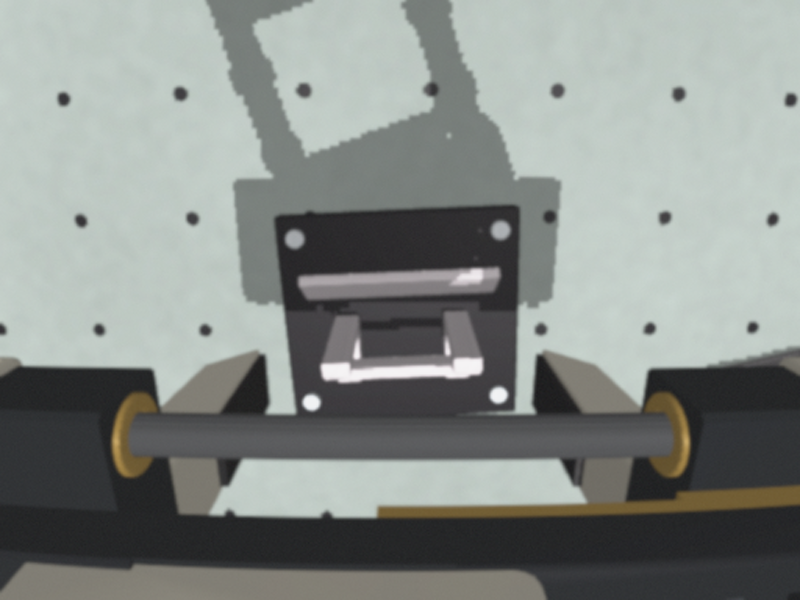

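```bash
python3 - <<'E'
from h import *
c=load("w1")
im=cv2.resize(c["color"][130:266,175:340],None,fx=4.4,fy=4.4,interpolation=cv2.INTER_CUBIC)
im=cv2.convertScaleAbs(im,alpha=1.6,beta=10)
print(im.shape);cv2.imwrite("pics/d.png",im[:,:,::-1])
E
```

```text
(598, 726, 3)
```

View pics/d.png

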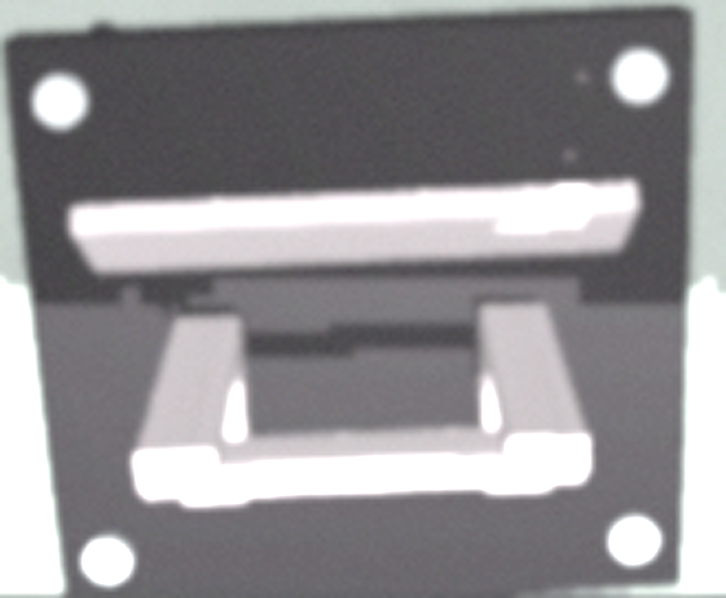

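```bash
python3 - <<'E'
from h import *
c=load("w1")
f=lambda *p:np.array(p,float)/4.4+[175-.4,130-.4]
for n,z,p in(("lipbot -5",10,((98,272),(620,250))),("liptop -19",30,((75,235),(632,215))),("postbot 5",10,((183,318),(240,317),(483,304),(548,303))),("posttop 10",70,((135,450),(218,446),(505,434),(590,430))),("screws",10,((60,101),(639,76),(107,560),(634,540)))):
    X=plane(c,f(*p),z);print(n,X.round(1).tolist(),X.mean(0).round(1),np.degrees(np.arctan2(*(X[1 if z!=10 or len(p)==2 else -1]-X[0])[[0,1]])))
E
```

```text
lipbot -5 [[526.1, 208.1, 10.0], [521.7, 316.6, 10.0]] [523.9 262.3  10. ] -2.3494831051799046
liptop -19 [[512.8, 207.9, 30.0], [509.2, 314.7, 30.0]] [511.  261.3  30. ] -1.9611839580156356
postbot 5 [[536.3, 225.5, 10.0], [536.1, 237.5, 10.0], [533.3, 288.4, 10.0], [533.2, 302.0, 10.0]] [534.7 263.3  10. ] -2.311880951067161
posttop 10 [[540.1, 224.2, 70.0], [539.4, 238.4, 70.0], [537.3, 287.2, 70.0], [536.7, 301.6, 70.0]] [538.4 262.9  70. ] -2.986169045938892
screws [[490.2, 202.3, 10.0], [485.5, 318.7, 10.0], [592.9, 206.3, 10.0], [588.3, 323.1, 10.0]] [539.2 262.6  10. ] 39.070190354030316
```

The wrist view gives the stand's slot centre at (529.3, 262.6) mm, with its yaw about +0.041 rad. The lip measures 109 mm and the posts are 63 mm apart, which matches the sizes given. Now I'll go to the rack.

Scaled: -290 mm is -0.3867, -65 mm is -0.0867, 0.9 rad is 0.1432.

shift_gripper --pt "92 -0.0187 -0.08 -0.0867 0.0286" --pt "92 -0.0187 -0.3867 -0.0867 0.1432" --pt "92 -0.0187 -0.3867 -0.0867 0.1432" --pt "92 -0.0187 -0.3867 -0.0867 0.1432" --pt "92 -0.0187 -0.3867 -0.0867 0.1432"

```text
time: 1.95
tool_pos: [532.2, -26.8, 382.0]
tcp_rot: [3.139, 0.002, 2.237]
contact_force: [1.1, 0.5, 0.2]
grip_width: 92.2
finger_force: 0.0
```

```bash
python3 - <<'E'
from plant import bot, capture
import numpy as np
o=bot.get_obs();p=o["tcp_rot"][2];d=np.array([533,-160])-o["tool_pos"][:2]
print(d@[np.cos(p),np.sin(p)],d@[np.sin(p),-np.cos(p)],p-1.39,o["tool_pos"])
E
```

```text
-105.28256157638474 -81.65952466926612 0.8467115133537961 [532.17174775 -26.76333185 381.98675018]
```

Scaled: -105 mm is -0.14, -82 mm is -0.1093, 0.85 rad is 0.1353.

shift_gripper --pt "92 -0.14 -0.1093 0 0.1353" --pt "92 -0.14 -0.1093 0 0.1353" --pt "92 -0.14 -0.1093 0 0.1353" --pt "92 -0.14 -0.1093 0 0.1353" --pt "92 -0.14 -0.1093 0 0.1353"

```text
time: 2.58
tool_pos: [533.6, -158.4, 381.6]
tcp_rot: [3.139, 0.0, 1.387]
contact_force: [-0.5, -0.5, 0.7]
grip_width: 91.9
finger_force: 0.0
```

```bash
python3 - <<'E'
from plant import bot, capture
from h import *
c=snap(bot,"wrist","w2");print(bot.get_obs()["tool_pos"])
cv2.imwrite("pics/e.png",cv2.resize(c["color"],(800,600),interpolation=cv2.INTER_CUBIC)[:,:,::-1])
E
```

```text
[ 533.64592279 -158.30081603  381.56607593]
```

View pics/e.png

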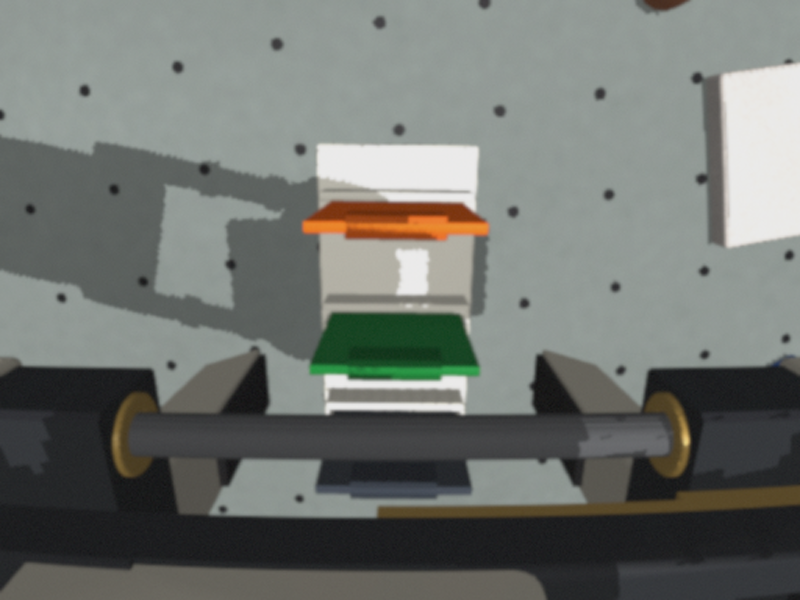

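```bash
python3 - <<'E'
from h import *
c=load("w2")
h=cv2.cvtColor(c["color"],cv2.COLOR_RGB2HSV)
m=cv2.inRange(h,(5,180,190),(18,255,255));m[:125]=0;m[170:]=0
for x in (200,210,220,226,240,255,270,280,288,295,305):
    r=np.flatnonzero(m[:,x]);print(x,(r.min(),r.max()) if len(r) else None,end=' ')
cols=np.flatnonzero(m.sum(0)>0);print(cols.min(),cols.max())
r=np.flatnonzero(m[152]);print("row152",r.min(),r.max() )
k=1.5625;q=lambda *p:np.array(p)/k-.3
X=plane(c,q((302.5,227),(489.5,228)),100);print("shoulder",X.round(1).tolist(),X.mean(0),np.linalg.norm(X[1]-X[0]),np.arctan2(*(X[1]-X[0])[[1,0]]))
X=plane(c,q((346,239.5),(447,239.5)),120);print("rib near top edge",X.round(1).tolist(),X.mean(0))
X=plane(c,q((317,145),(478.5,147)),10);print("rack end",X.round(1).tolist(),X.mean(0),np.linalg.norm(X[1]-X[0]),np.arctan2(*(X[1]-X[0])[[1,0]]))
E
```

```text
200 (np.int64(141), np.int64(148)) 210 (np.int64(141), np.int64(147)) 220 (np.int64(142), np.int64(148)) 226 (np.int64(143), np.int64(145)) 240 (np.int64(143), np.int64(146)) 255 (np.int64(143), np.int64(148)) 270 (np.int64(139), np.int64(148)) 280 (np.int64(139), np.int64(152)) 288 (np.int64(142), np.int64(148)) 295 (np.int64(142), np.int64(148)) 305 (np.int64(142), np.int64(149)) 194 311
row152 279 283
shoulder [[490.4, -112.7, 100.0], [585.8, -131.0, 100.0]] [ 538.10360355 -121.84516773  100.        ] 97.15076589599886 -0.18928645857761217
rib near top edge [[514.0, -120.3, 120.0], [561.8, -129.2, 120.0]] [ 537.91940705 -124.77086812  120.        ]
rack end [[493.2, -70.4, 10.0], [599.6, -91.5, 10.0]] [546.39403711 -80.93674613  10.        ] 108.49478034134098 -0.19565224276522927
```

The wrist view shows the orange plate's top edge running from (302,227) to (489,228), with the rib at columns 346–447. It measures 97 mm if I assume a 100 mm height and 90 mm at 120 mm, so the plate's top sits at 120 mm with the rib flush to it. I'll therefore grip across the rib.

```bash
python3 - <<'E'
from plant import bot, capture
from h import *
c=load("w2")
k=1.5625;q=lambda *p:np.array(p)/k-.3
X=plane(c,q((302.5,227),(489.5,228)),120);s=X.mean(0);print(X.round(1).tolist(),s,np.linalg.norm(X[1]-X[0]),np.arctan2(*(X[1]-X[0])[[1,0]]))
X=plane(c,q((346,227),(447,227.5)),120);print(X.round(1).tolist(),X.mean(0))
for n in("scene","side"): # check by other views of the same point (top mid)
    d=load(n+"0");print(n,proj(d,s)*k)
o=bot.get_obs();p=o["tcp_rot"][2];d=s[:2]-o["tool_pos"][:2]
print(d@[np.cos(p),np.sin(p)],d@[np.sin(p),-np.cos(p)],"turn",p-(np.pi-.192),"dz",o["tool_pos"][2]-288)
E
```

```text
[[494.7, -110.5, 120.0], [582.8, -127.4, 120.0]] [ 538.77879109 -118.95844652  120.        ] 89.68705784888466 -0.18928645857761237
[[515.3, -114.4, 120.0], [562.8, -123.5, 120.0]] [ 539.01529936 -118.94808443  120.        ]
scene [[332.03443185 274.92016532]]
side [[445.58861986 331.78166751]]
39.6116724586233 -2.2547240594207745 turn -1.56538957059373 dz 93.56607592871171
```

Scaled: 40 mm is 0.0533, -2 mm is -0.0027, -0.9 rad is -0.1432.

shift_gripper --pt "40 0.0533 -0.0027 0 -0.1432" --pt "40 0.0533 -0.0027 0 -0.1432" --pt "40 0.0533 -0.0027 0 -0.1432" --pt "40 0.0533 -0.0027 0 -0.1432" --pt "40 0.0533 -0.0027 0 -0.1432" --quiet true

```text
ok
```

shift_gripper --pt "40 0 0 0 -0.1058" --pt "40 0 0 0 -0.1058" --pt "40 0 0 0 -0.1058" --pt "40 0 0 0 -0.1058" --pt "40 0 0 0 -0.1058"

```text
time: 3.88
tool_pos: [538.8, -118.9, 381.0]
tcp_rot: [-3.142, 0.002, 2.957]
contact_force: [-0.1, -0.6, -0.3]
grip_width: 40.5
finger_force: 0.0
```

```bash
python3 - <<'E'
from plant import bot, capture
from h import *
o=bot.get_obs();p=o["tcp_rot"][2];d=np.array([538.9,-119])-o["tool_pos"][:2]
print(d@[np.cos(p),np.sin(p)],d@[np.sin(p),-np.cos(p)],"turn",p-(np.pi-.191),"dz",o["tool_pos"][2]-288)
c=snap(bot,"wrist","w3");cv2.imwrite("pics/f.png",cv2.resize(c["color"],(800,600))[:,:,::-1])
E
```

```text
-0.09704597294583706 -0.11180256204483216 turn 0.006193441881652273 dz 93.02476805018603
```

View pics/f.png

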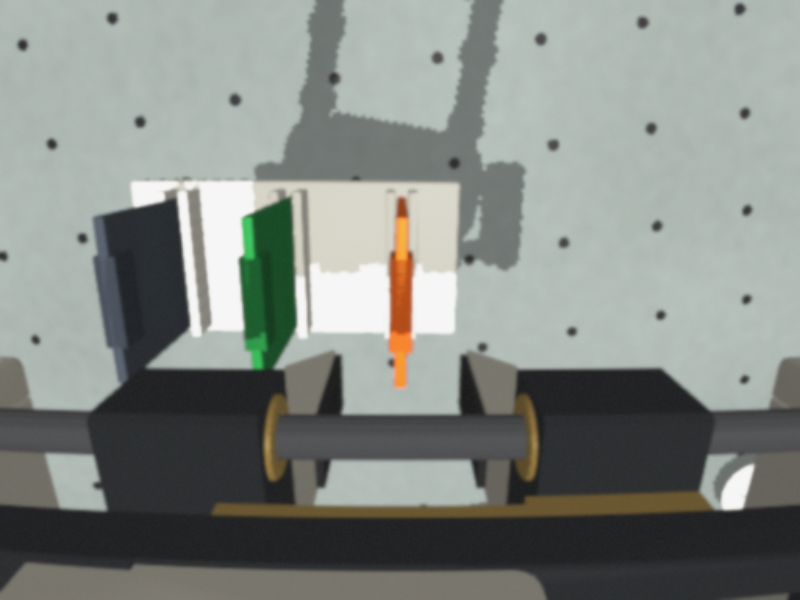

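The orange rib at (401,300) lies centred between the fingers (columns 340 and 462). I'll descend and grip.

Scaled: 93 mm is 0.124, 60 mm is 0.08.

shift_gripper --pt "40 0 0 0.08 0" --pt "40 0 0 0.124 0" --pt "40 0 0 0.124 0" --pt "10 0 0 0.124 0" --pt "10 0 0 0.124 0"

```text
time: 4.55
tool_pos: [539.4, -120.3, 288.7]
tcp_rot: [-3.141, 0.004, 2.955]
contact_force: [0.2, -0.3, -0.1]
grip_width: 24.7
finger_force: 0.0
```

shift_gripper --pt "10 0 0 0 0" --pt "10 0 0 0 0" --pt "10 0 0 0 0"

```text
time: 4.92
tool_pos: [539.0, -120.3, 287.7]
tcp_rot: [-3.142, 0.002, 2.954]
contact_force: [-0.8, 0.5, 6.1]
grip_width: 11.6
finger_force: 30.0
```

Scaled: -90 mm is -0.12, -50 mm is -0.0667.

shift_gripper --pt "10 0 0 -0.0267 0" --pt "10 0 0 -0.0667 0" --pt "10 0 0 -0.12 0" --pt "10 0 0 -0.12 0"

```text
time: 5.42
tool_pos: [539.3, -120.5, 379.7]
tcp_rot: [-3.141, 0.006, 2.955]
contact_force: [-0.6, -0.2, -0.9]
grip_width: 12.0
finger_force: 30.0
```

```bash
python3 - <<'E'
from plant import bot, capture
from h import *
o=bot.get_obs();p=o["tcp_rot"][2]
# holder goal over x=-14
a=.041;g=np.array([529.3,262.6])-14*np.array([np.cos(a),np.sin(a)])
d=g-o["tool_pos"][:2];print(g,d@[np.cos(p),np.sin(p)],d@[np.sin(p),-np.cos(p)],"turn",p-(np.pi/2+a))
for n in("scene","side"):
    c=snap(bot,n,n+"1")
    if n=="side": cv2.imwrite("pics/g.png",c["color"][100:360,120:420,::-1])
E
```

```text
[515.31176535 262.0261608 ] 94.62391594382107 371.3694149824006 turn 1.3429494332651237
```

View pics/g.png

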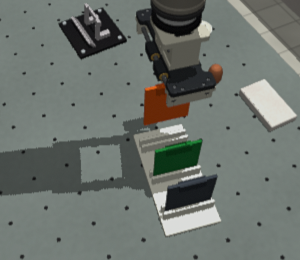

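The side crop shows the orange shield at (165,105) hanging clear above the rack, with green and grey undisturbed. I'll carry it to the stand.

Scaled: 285 mm is 0.38, 70 mm is 0.0933, 0.9 rad is 0.1432.

shift_gripper --pt "10 0.0133 0.0667 0 0.0239" --pt "10 0.0933 0.38 0 0.1432" --pt "10 0.0933 0.38 0 0.1432" --pt "10 0.0933 0.38 0 0.1432" --pt "10 0.0933 0.38 0 0.1432" --quiet true

```text
ok
```

```bash
python3 - <<'E'
from plant import bot, capture
from h import *
o=bot.get_obs();p=o["tcp_rot"][2]
g=np.array([515.3,262.0])
d=g-o["tool_pos"][:2];print(o["tool_pos"],d@[np.cos(p),np.sin(p)],d@[np.sin(p),-np.cos(p)],"turn",p-(np.pi/2+.041))
E
```

```text
[523.83144325 158.53680162 374.9868094 ] 92.73479628872593 46.66558153754732 turn 0.5074892440373011
```

Scaled: 93 mm is 0.124, 47 mm is 0.0627, 0.5 rad is 0.0796.

shift_gripper --pt "10 0.124 0.0627 0 0.0796" --pt "10 0.124 0.0627 0 0.0796" --pt "10 0.124 0.0627 0 0.0796" --pt "10 0.124 0.0627 0 0.0796" --pt "10 0.124 0.0627 0 0.0796"

```text
time: 6.78
tool_pos: [515.5, 260.1, 375.8]
tcp_rot: [-3.14, 0.001, 1.627]
contact_force: [0.1, -0.6, -0.4]
grip_width: 11.2
finger_force: 30.0
```

```bash
python3 - <<'E'
from plant import bot, capture
from h import *
o=bot.get_obs();p=o["tcp_rot"][2]
g=np.array([515.3,262.0])
d=g-o["tool_pos"][:2];print(o["tool_pos"],d@[np.cos(p),np.sin(p)],d@[np.sin(p),-np.cos(p)],"turn",p-(np.pi/2+.041))
a=.041;H=lambda x,y,z:[529.3+x*np.cos(a)-y*np.sin(a),262.6+x*np.sin(a)+y*np.cos(a),z]
ims=[]
for n in("scene","side"):
    c=snap(bot,n,n+"2");m,cs=mask(c,(5,180,90),(18,255,255))
    k=[k for k in cs if cv2.contourArea(k)>30];print(n,[(cv2.contourArea(q),cv2.boundingRect(q)) for q in k[:3]])
    u,v=proj(c,H(0,0,70))[0].astype(int);im=c["color"][v-75:v+75,u-75:u+75];ims.append(cv2.resize(im,(400,400),interpolation=cv2.INTER_CUBIC));print(u,v)
cv2.imwrite("pics/i.png",np.hstack(ims)[:,:,::-1])
E
```

```text
[515.47863818 260.13981386 375.80746514] 1.867288712910201 -0.07373551743956475 turn 0.015271329096660402
scene [(784.0, (327, 74, 28, 48))]
342 128
side [(50.0, (195, 65, 11, 23))]
205 113
```

View pics/i.png

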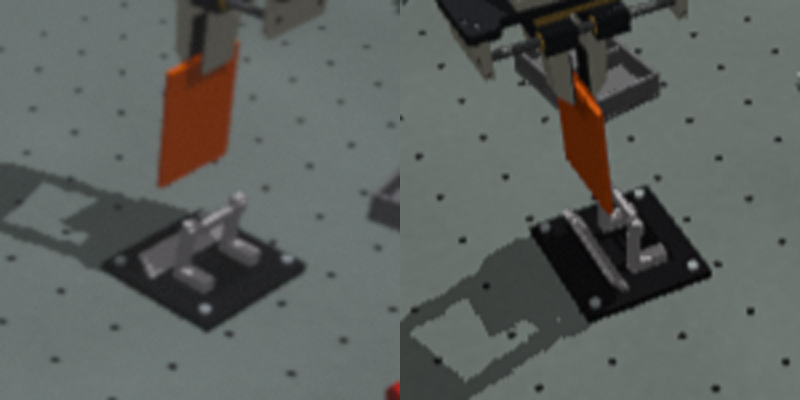

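The two crops show the shield hanging upright in the gripper, parallel to the slot and over the stand's lip side. I'll lower it onto the lip slope.

Scaled: 66 mm is 0.088, 64 mm is 0.0853, 0.015 rad is 0.0024.

shift_gripper --pt "10 0.0027 0.0027 0.04 0.0024" --pt "10 0.0027 0.0027 0.0773 0.0024" --pt "10 0.0027 0.0027 0.0853 0.0024" --pt "10 0.0027 0.0027 0.088 0.0024" --pt "10 0.0027 0.0027 0.088 0.0024"

```text
time: 7.5
tool_pos: [517.7, 262.8, 311.8]
tcp_rot: [3.14, -0.001, 1.61]
contact_force: [0.9, 0.2, -0.4]
grip_width: 11.9
finger_force: 30.0
```

shift_gripper --pt "10 0 -0.0013 0.0027 0" --pt "10 0 -0.0027 0.0053 0" --pt "10 0 -0.004 0.008 0" --pt "10 0 -0.004 0.008 0" --pt "10 0 -0.004 0.008 0"

```text
time: 8.12
tool_pos: [514.5, 262.7, 304.8]
tcp_rot: [3.141, -0.0, 1.61]
contact_force: [0.4, 0.2, -0.2]
grip_width: 11.7
finger_force: 30.0
```

Scaled: 6 mm is 0.008, 4 mm is 0.0053.

shift_gripper --pt "10 0 0 0.0027 0" --pt "10 0 0 0.0053 0" --pt "10 0 0 0.008 0" --pt "10 0 0 0.008 0"

```text
time: 8.62
tool_pos: [514.9, 262.8, 299.4]
tcp_rot: [3.139, -0.001, 1.61]
contact_force: [2.8, -0.2, 4.2]
grip_width: 11.7
finger_force: 30.4
```

shift_gripper --pt "10 0 -0.0027 0.004 0" --pt "10 0 -0.0053 0.008 0" --pt "10 0 -0.0067 0.0093 0" --pt "10 0 -0.0067 0.0093 0"

```text
time: 9.12
tool_pos: [510.2, 262.6, 293.0]
tcp_rot: [3.137, -0.001, 1.61]
contact_force: [5.7, -0.6, 6.1]
grip_width: 11.9
finger_force: 31.6
```

```bash
cat > tilt.py <<'E'
from plant import bot, capture
from h import *
a=.041;B=np.array([[np.cos(a),np.sin(a),0],[-np.sin(a),np.cos(a),0],[0,0,1]])
c=snap(bot,"scene","st");m,cs=mask(c,(4,170,70),(18,255,255))
m=np.zeros_like(m);u0,v0=proj(c,[[529,262,60]])[0]
k=max((k for k in cs if abs(k[:,0].mean(0)-[u0,v0]).max()<60),key=cv2.contourArea)
cv2.drawContours(m,[k],-1,255,-1)
pts=[]
y0,y1=np.flatnonzero(m.any(1))[[0,-1]]
for v in range(y0,y1+1):
    u=np.flatnonzero(m[v])[0]; pts.append((u,v))
o,d=ray(c,np.array(pts,float)-[.5,0]);o=B@(o-[529.3,262.6,0]);d=d@B.T
X=o+d*((-45-o[1])/d[:,1])[:,None]
for p,q in list(zip(pts,X))[::4]: print(p,q.round(1))
z=X[:,2];s=(z>np.percentile(z,20))&(z<np.percentile(z,65))
f=np.polyfit(z[s],X[s,0],1);print("lean deg",np.degrees(np.arctan(f[0])),"x at z=10",np.polyval(f,10))
E
python3 tilt.py
```

```text
(np.int64(335), 105) [  5.  -45.  153.1]
(np.int64(330), 109) [ -8.1 -45.  137.3]
(np.int64(327), 113) [-15.8 -45.  123.6]
(np.int64(326), 117) [-17.7 -45.  112.2]
(np.int64(327), 121) [-13.6 -45.  103.2]
(np.int64(327), 125) [-12.5 -45.   92.9]
(np.int64(327), 129) [-11.4 -45.   82.4]
(np.int64(327), 133) [-10.3 -45.   71.9]
(np.int64(327), 137) [ -9.1 -45.   61.2]
(np.int64(326), 141) [-11. -45.  49.]
(np.int64(327), 145) [ -6.8 -45.   39.6]
(np.int64(327), 149) [ -5.6 -45.   28.6]
lean deg -3.0099734365038846 x at z=10 -8.019899864695358
```

Scaled: -8 mm is -0.0107, 7 mm is 0.0093.

shift_gripper --pt "10 0 -0.0027 0.0027 0" --pt "10 0 -0.0053 0.0053 0" --pt "10 0 -0.008 0.008 0" --pt "10 0 -0.0107 0.0093 0" --pt "10 0 -0.0107 0.0093 0"

```text
time: 9.8
tool_pos: [502.0, 262.3, 285.9]
tcp_rot: [3.138, -0.001, 1.61]
contact_force: [3.5, 0.4, 6.9]
grip_width: 12.5
finger_force: 32.8
```

```bash
python3 tilt.py | tail -1
```

```text
lean deg -11.934741623219569 x at z=10 -2.4074053490796268
```

shift_gripper --pt "10 0 -0.0027 0.0013 0" --pt "10 0 -0.0053 0.0027 0" --pt "10 0 -0.008 0.004 0" --pt "10 0 -0.008 0.004 0"

```text
time: 10.35
tool_pos: [496.2, 262.2, 284.6]
tcp_rot: [3.135, -0.002, 1.61]
contact_force: [1.1, -1.6, 18.6]
grip_width: 12.8
finger_force: 35.0
```

```bash
python3 tilt.py
```

```text
(np.int64(346), 103) [ 34.7 -45.  170.4]
(np.int64(331), 107) [ -5.8 -45.  143.5]
(np.int64(325), 111) [-22.3 -45.  126.1]
(np.int64(322), 115) [-30.2 -45.  112. ]
(np.int64(323), 119) [-26.2 -45.  103. ]
(np.int64(323), 123) [-25.1 -45.   92.6]
(np.int64(323), 127) [-24.1 -45.   82.1]
(np.int64(324), 131) [-19.9 -45.   72.9]
(np.int64(325), 135) [-15.8 -45.   63.7]
(np.int64(325), 139) [-14.7 -45.   52.9]
(np.int64(325), 143) [-13.5 -45.   42. ]
(np.int64(327), 147) [ -6.2 -45.   34.1]
(np.int64(327), 151) [ -5. -45.  23.]
(np.int64(328), 155) [ -0.7 -45.   13.5]
lean deg -14.098181385923569 x at z=10 -3.8803007619880034
```

Scaled: -9 mm is -0.012, -6 mm is -0.008.

shift_gripper --pt "10 0 -0.004 0 0" --pt "10 0 -0.008 0.0013 0" --pt "10 0 -0.012 0.0027 0" --pt "10 0 -0.012 0.0027 0" --pt "10 0 -0.012 0.0027 0"

```text
time: 11.02
tool_pos: [486.7, 261.8, 282.0]
tcp_rot: [3.138, -0.001, 1.61]
contact_force: [-1.4, -1.8, 17.0]
grip_width: 12.8
finger_force: 35.8
```

shift_gripper --pt "10 0 0 0 0" --pt "10 0 0 0 0" --pt "10 0 0 0 0"

```text
time: 11.4
tool_pos: [486.7, 261.8, 282.0]
tcp_rot: [3.138, -0.001, 1.61]
contact_force: [-1.4, -0.2, 18.4]
grip_width: 13.1
finger_force: 35.8
```

```bash
python3 tilt.py |tail -9
```

```text
(np.int64(321), 127) [-30.2 -45.   79.3]
(np.int64(322), 131) [-26.1 -45.   70.1]
(np.int64(323), 135) [-21.9 -45.   60.8]
(np.int64(324), 139) [-17.7 -45.   51.4]
(np.int64(324), 143) [-16.6 -45.   40.5]
(np.int64(326), 147) [ -9.3 -45.   32.5]
(np.int64(327), 151) [ -5. -45.  23.]
(np.int64(329), 155) [  2.3 -45.   15.1]
lean deg -20.26592726675035 x at z=10 -3.281674431362435
```

It's tilted about 20° with its edge in the slot, and that held for more than 0.5 s. Now I'll straighten it.

Units first: shifts go in shares of 750 mm and turns go in shares of 2 pi rad. So 32 mm is 0.0427, 24 mm is 0.032.

shift_gripper --pt "10 0 0.0107 -0.0013 0" --pt "10 0 0.0213 -0.004 0" --pt "10 0 0.032 -0.0053 0" --pt "10 0 0.0427 -0.0067 0" --pt "10 0 0.0427 -0.0067 0"

```text
time: 12.08
tool_pos: [519.2, 263.0, 287.5]
tcp_rot: [3.137, -0.002, 1.61]
contact_force: [-0.5, 0.2, 18.4]
grip_width: 11.6
finger_force: 29.9
```

```bash
python3 tilt.py |tail -1
```

```text
lean deg -1.6278854901790125 x at z=10 -3.461965261631452
```

shift_gripper --pt "10 0 0.008 0 0" --pt "10 0 0.016 0 0" --pt "10 0 0.02 0 0" --pt "10 0 0.02 0 0"

```text
time: 12.62
tool_pos: [533.2, 263.6, 286.9]
tcp_rot: [3.141, -0.001, 1.61]
contact_force: [-2.4, -1.0, 17.6]
grip_width: 11.7
finger_force: 30.5
```

```bash
python3 tilt.py
```

```text
(np.int64(344), 110) [ 31.5 -45.  151.6]
(np.int64(338), 114) [ 16.1 -45.  134.8]
(np.int64(334), 118) [  6.  -45.  119.9]
(np.int64(333), 122) [  4.2 -45.  108.6]
(np.int64(333), 126) [  5.4 -45.   98.4]
(np.int64(332), 130) [  3.7 -45.   86.7]
(np.int64(331), 134) [  1.9 -45.   74.9]
(np.int64(330), 138) [  0.2 -45.   62.9]
(np.int64(330), 142) [  1.4 -45.   52.2]
(np.int64(330), 146) [  2.6 -45.   41.4]
(np.int64(329), 150) [  0.8 -45.   28.9]
(np.int64(328), 154) [ -1.  -45.   16.3]
lean deg 3.7902091242301723 x at z=10 -1.7870581749196517
```

Scaled: 6 mm is 0.008, 3 mm is 0.004.

shift_gripper --pt "10 0 0.004 0 0" --pt "10 0 0.008 0 0" --pt "10 0 0.008 0 0"

```text
time: 13.05
tool_pos: [538.8, 263.9, 286.4]
tcp_rot: [-3.141, -0.001, 1.61]
contact_force: [-4.0, 0.5, 15.5]
grip_width: 11.9
finger_force: 31.3
```

shift_gripper --pt "26 0 0 0 0" --pt "26 0 0 0 0" --pt "26 0 0 0 0"

```text
time: 13.42
tool_pos: [539.0, 263.6, 284.0]
tcp_rot: [-3.14, 0.0, 1.61]
contact_force: [0.3, -0.7, 0.3]
grip_width: 26.0
finger_force: 0.0
```

```bash
python3 tilt.py
```

```text
(np.int64(347), 113) [ 40.6 -45.  147.9]
(np.int64(341), 117) [ 25.4 -45.  131.1]
(np.int64(337), 121) [ 15.4 -45.  116.2]
(np.int64(336), 125) [ 13.8 -45.  104.9]
(np.int64(335), 129) [ 12.1 -45.   93.4]
(np.int64(334), 133) [ 10.5 -45.   81.7]
(np.int64(332), 137) [  5.8 -45.   68.4]
(np.int64(331), 141) [  4.1 -45.   56.4]
(np.int64(331), 145) [  5.3 -45.   45.6]
(np.int64(330), 149) [  3.5 -45.   33.2]
(np.int64(329), 153) [  1.7 -45.   20.6]
lean deg 10.255446468882388 x at z=10 -2.637175980283841
```

Scaled: -120 mm is -0.16, -90 mm is -0.12.

shift_gripper --pt "36 0 0 0 0" --pt "36 0 0 0 0" --pt "36 0 0 -0.0533 0" --pt "36 0 0 -0.12 0" --pt "36 0 0 -0.16 0"

```text
time: 14.1
tool_pos: [539.4, 263.7, 407.5]
tcp_rot: [3.139, -0.001, 1.61]
contact_force: [0.3, -0.2, -0.2]
grip_width: 36.1
finger_force: 0.0
```

shift_gripper --pt "36 0 0 -0.04 0" --pt "36 0 0 -0.04 0" --pt "36 0 0 -0.04 0"

```text
time: 14.48
tool_pos: [539.2, 263.6, 433.7]
tcp_rot: [-3.14, 0.0, 1.61]
contact_force: [-0.3, -0.0, -0.6]
grip_width: 36.7
finger_force: 0.0
```

```bash
python3 tilt.py; python3 - <<'E'
from plant import bot, capture
from h import *
a=.041;H=lambda x,y,z:[529.3+x*np.cos(a)-y*np.sin(a),262.6+x*np.sin(a)+y*np.cos(a),z]
ims=[]
for n in("scene","side"):
    c=snap(bot,n,n+"3")
    u,v=proj(c,H(0,0,60))[0].astype(int);ims.append(cv2.resize(c["color"][v-50:v+50,u-50:u+50],(400,400),interpolation=cv2.INTER_CUBIC));print(u,v,proj(c,[H(0,-45,10),H(0,45,10),H(9,-45,120),H(9,45,120)]).round(1).tolist())
    w=load(n+"1")["color"].astype(int) # bystanders: colour masks before/after
    for nm,lo,hi in(("green",(50,120,30),(75,255,200)),("grey",(105,40,20),(125,200,75))):
        r=[]
        for q in(load(n+"0"),c):
            k=[k for k in mask(q,lo,hi)[1] if cv2.contourArea(k)>30][:1]
            r.append(cv2.boundingRect(k[0]) if k else None)
        print(n,nm,r)
cv2.imwrite("pics/j.png",np.hstack(ims)[:,:,::-1])
E
```

```text
(np.int64(361), 107) [ 75.2 -45.  177.4]
(np.int64(352), 111) [ 53.3 -45.  158.4]
(np.int64(344), 115) [ 33.1 -45.  139.6]
(np.int64(338), 119) [ 17.6 -45.  122.5]
(np.int64(337), 123) [ 16.  -45.  111.2]
(np.int64(336), 127) [ 14.4 -45.   99.8]
(np.int64(335), 131) [ 12.7 -45.   88.2]
(np.int64(333), 135) [  8.1 -45.   75.1]
(np.int64(332), 139) [  6.4 -45.   63.1]
(np.int64(331), 143) [  4.7 -45.   51. ]
(np.int64(330), 147) [  2.9 -45.   38.7]
(np.int64(329), 151) [  1.1 -45.   26.2]
(np.int64(328), 155) [ -0.7 -45.   13.5]
lean deg 10.558758486623372 x at z=10 -2.9294546161999735
341 132 [[327.6, 156.3], [351.6, 142.5], [334.5, 118.5], [359.7, 105.4]]
scene green [(168, 176, 18, 27), (168, 176, 18, 27)]
scene grey [(132, 189, 13, 26), (133, 191, 13, 25)]
205 116 [[215.0, 142.2], [200.0, 120.7], [215.6, 107.4], [199.4, 85.7]]
side green [(274, 239, 48, 36), (274, 239, 48, 36)]
side grey [(287, 275, 50, 33), (286, 275, 51, 35)]
```

View pics/j.png

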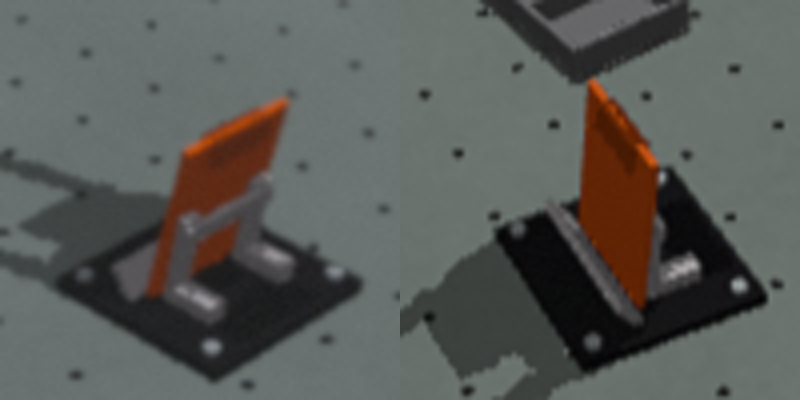

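Both crops show the shield standing alone in the slot, leaning on the two posts, and green and grey have not moved. I'll triangulate its top corners to check the lean.

```bash
python3 - <<'E'
from h import *
S,D=load("scene3"),load("side3")
a=.041;B=np.array([[np.cos(a),np.sin(a),0],[-np.sin(a),np.cos(a),0],[0,0,1]])
f=lambda o,p:np.array(o)+np.array(p)/4-.4
for s,d in(((185,152),(655,165)),((288,100),(592,82)),((150,294),(640,308))):
    p,e=tri(S,f((291,82),s),D,f((155,66),d));print((B@(p-[529.3,262.6,0])).round(1),round(e,1))
E
```

```text
[ 149.2 -234.4  235.4] 43.4
[ 154.2 -169.   238.9] 41.7
[ 141.  -245.2  155.8] 55.4
```

```bash
python3 - <<'E'
from h import *
S,D=load("scene3"),load("side3")
a=.041;B=np.array([[np.cos(a),np.sin(a),0],[-np.sin(a),np.cos(a),0],[0,0,1]])
f=lambda o,p:np.array(o)+np.array(p)/4-.4
for s,d in(((185,152),(255,165)),((288,100),(192,82)),((150,294),(240,308))):
    p,e=tri(S,f((291,82),s),D,f((155,66),d));print((B@(p-[529.3,262.6,0])).round(1),round(e,1))
E
```

```text
[ 15.9 -45.3 119.7] 1.2
[ 16.9  44.7 118.4] 3.6
[ -1.1 -43.8  10.7] 3.7
```

```bash
python3 -c "
from plant import bot, capture
print(bot.close_job())"
```

```text
the job is handed in; nothing more can be done
None
```

I handed the job in with the orange shield standing by itself in the stand, leaning about 9° on the posts (limit 12°) and centred along the slot within about 1 mm; it had been set down tilted about 20° over the lip, green and grey stayed in the rack, and the hand-in call returned no verdict.

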